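# Sort tile trim strips by length into the sample rows

## Task

Sort the four loose white trim strips on the bench by length into the wooden tray: lay each one flat and lengthwise on the floor of the row whose glued-in sample strip has the same length, none on top of another. Set them down gently, do not drop them, and leave the jars of chips and the small green tile where they are.

Things in the scene. Friction and masses are not known exactly. Their poses are not given: they have to be found in the camera images.
- tray: fixed honey-brown wooden tray, 174 (own x) by 340 mm (own y). Origin: centre of underside. Floor top 8 mm above it. Three rows along own y, centred at own x = -56, 0, +56 mm, each 50 mm wide, parted and edged by ribs 6 mm wide, 7 mm high above the floor. End walls at own y = -165 and +165 mm, 10 mm thick, 20 mm above the floor; inner length 320 mm
- sample_short: short sample, a white glazed trim strip 70 x 26 x 22 mm glued to the floor of one of the tray's rows (which one varies), at the row's +y end. Origin: underside, middle of its end by the tray's +y end wall (3 mm off it); axes as the tray's; it reaches from own y = 0 to -70 mm. The rest of the row is free
- sample_medium: medium sample, a white glazed trim strip 100 x 26 x 22 mm glued to the floor of one of the tray's rows (which one varies), at the row's +y end. Origin: underside, middle of its end by the tray's +y end wall (3 mm off it); axes as the tray's; it reaches from own y = 0 to -100 mm. The rest of the row is free
- sample_long: long sample, a white glazed trim strip 130 x 26 x 22 mm glued to the floor of one of the tray's rows (which one varies), at the row's +y end. Origin: underside, middle of its end by the tray's +y end wall (3 mm off it); axes as the tray's; it reaches from own y = 0 to -130 mm. The rest of the row is free
- short_a: loose white glazed ceramic trim strip, short: 70 mm long (own x), 26 mm wide (own y), 22 mm high (z), about 91 g, lying flat on the bench. Origin: centre of its underside. There are two alike, short_a and short_b
- short_b: loose white glazed ceramic trim strip, short: 70 mm long (own x), 26 mm wide (own y), 22 mm high (z), about 91 g, lying flat on the bench. Origin: centre of its underside. There are two alike, short_a and short_b
- medium: loose white glazed ceramic trim strip, medium: 100 mm long (own x), 26 mm wide (own y), 22 mm high (z), about 130 g, lying flat on the bench. Origin: centre of its underside
- long: loose white glazed ceramic trim strip, long: 130 mm long (own x), 26 mm wide (own y), 22 mm high (z), about 169 g, lying flat on the bench. Origin: centre of its underside
- jar_green: bystander: clear jar of green mosaic chips, 88 mm across, 110 mm high. Origin: centre of its underside
- jar_red: bystander: clear jar of red mosaic chips, 88 mm across, 110 mm high. Origin: centre of its underside
- jar_amber: bystander: clear jar of amber mosaic chips, 88 mm across, 110 mm high. Origin: centre of its underside
- swatch: bystander: flat dark green tile 50 x 50 x 6 mm lying among the loose strips. Origin: centre of its underside
Things that resemble listed ones, but are neither listed nor needed, are in the scene too. What is shaped like the medium but red is not meant.

How it is judged:
By the outcome, as a careful person would: the job done as asked, in the order asked, and still so for the second after the job is handed in, with the robot touching nothing.
It also fails if it takes over 72 s, if anything falls off the work surface, if the arm or the gripper's body presses on something with over 40 N, if the wrist force passes 120 N, or if a joint passes its speed limit or range.

## Robot

A 6-joint arm with a two-finger parallel gripper is mounted at the origin on the work surface. World frame = base frame: x ahead of the robot, y to its left, z up, the work surface at z = 0. Lengths are in m, angles in degrees, forces in N, time in s.
With the tool pointing down it reaches from about 0.375 to 0.75 m from the base axis. Payload 9 kg.
Tool frame: the origin (TCP) lies where the fingers leave the gripper's body, on its centre line; the fingertips stand 73 mm ahead of it and the grasp point (between the pads) lies 54 mm ahead of it (robot.tip_reach is the distance from the TCP to the fingertips, in m); z points along the fingers, y is the line along which they close (so a half turn about z gives the same grasp; the last joint's range is limited). The gripper opens to 85 mm and grips with 20 to 120 N. Pads are 22 mm wide; open, the fingers measure 114 mm over their backs; the gripper's body (76 mm by 85 mm) begins 54 mm behind the grasp point. The pads swing forward as they close: fully open they stand 13 mm farther back than shut.
Start: joints at [-80.426, 5.964, 5.575, 89.605, 0, 77.527], TCP at [0.225, -0.556, 0.304] pointing down, gripper open.
Joint ranges: [-171.21, 171.21], [-48.23, 106.86], [-62.78, 66.21], [-105.2, 120.99], [-86.42, 89.51], [-180, 180]. Speed limits (degrees/s): [127.2, 127.2, 147.25, 180, 180, 180].

## Interface

Orientations are given as [roll, pitch, yaw] about the fixed x, y, z axes, in that order (R = Rz(yaw) Ry(pitch) Rx(roll)).
In Python, from plant import robot gives the robot as it stands. Calls block until the motion is done:
- robot.move_pose(position, orientation): joint-space move of the TCP to a pose.
- robot.line_to(position, vel=0.15, rotation=None, guard=None): straight line of the TCP; rotation=None keeps the orientation; vel is the mean speed in m/s. With guard (N) it stops when the force on the tool has changed by that much, and returns True; else False.
- robot.goto_joints(angles): joint-space move.
- robot.set_gripper(opening): finger opening in m; the grip force is fixed at half the most; returns when the fingers have stopped.
- robot.pause(seconds).
- robot.ik(position, orientation): joint angles nearest the present ones, or None.
- robot.observe(): the state.
- robot.grab_frame(name): name is "side" or "top"; returns the picture (400x640x3 uint8, blue, green, red); there is no depth.
- robot.get_calibration(name): a dict with "vertical_fov" (degrees; the focal length in pixels is half the picture's height over the tangent of half this angle, whatever the lens; pixels are square), "cx", "cy" (the principal point, pixels), "rvec" (rotation vector, rad) and "tvec" (3), from world to camera coordinates, as OpenCV has them. Camera axes: x right, y down, z forward; pixel columns grow to the right and rows downward; lengths in m; the calibration is good to about 2 mm. A picture is of the moment at which its call begins. get_calibration takes no time and is no camera call.
A pose or a line that the arm cannot do raises robot.IKError and nothing moves.
- robot.job_done(): hands the job in; it is judged then, once.
The state is a dict: "time": time; "q": joint angles; "qvel": joint speeds; "joint_torque": joint torques, N m; "tool_pos": TCP position; "tcp_rot": TCP orientation; "ft_force": force on the tool from outside, world axes, zero at the start; "torque": the same for the moment, N m; "gripper_width": finger opening in m; "gripper_force": force on a finger pad.
Only numpy, scipy, OpenCV 4.12 (cv2) and the standard library are available. Lean on these libraries where they do the work, as an engineer would, in place of code of your own. Each camera call takes 0.05 s, during which the arm holds its last target. There are 200 camera calls.

## Working session

There is one attempt and no reset: what is moved stays moved. The work goes in short steps, each a Python script; the robot and the scene stay as the last script left them, time stands still between calls to the robot, and variables do not carry over. Pictures are saved under pics/ and viewed, at most 10 in all, crops included, and the job is handed in when it is done.

```bash
mkdir -p pics
python3 - <<'E'
from plant import robot
import cv2
for n in("top","side"):
    f=robot.grab_frame(n); cv2.imwrite(f"pics/{n}0.png",f)
    print(n,robot.get_calibration(n))
print(robot.observe())
E
```

```text
top {'vertical_fov': 48.581792116174064, 'cx': 324.28358302443024, 'cy': 205.66348758766298, 'rvec': array([ 2.15449834, -2.13074312,  0.17983296]), 'tvec': array([-0.02390836,  0.59141731,  1.33172795])}
side {'vertical_fov': 47.70325568759713, 'cx': 337.3517218901788, 'cy': 193.3436730987228, 'rvec': array([ 0.682013  , -2.72239241,  0.97609711]), 'tvec': array([0.50989845, 0.21572578, 1.5756373 ])}
{'time': 0.1, 'q': array([-8.04265518e+01,  5.99728147e+00,  5.53150217e+00,  8.96037244e+01,
       -7.68793500e-05,  7.75263130e+01]), 'qvel': array([-0.01227612, -0.1297821 ,  0.07899395,  0.07153584, -0.00126958,
       -0.0221988 ]), 'joint_torque': array([ 7.07448999e-03, -5.58204031e+01,  5.04721427e+01,  1.28927518e-02,
       -2.07132175e-04, -1.77851504e-06]), 'tool_pos': array([ 0.22519089, -0.55591372,  0.3031786 ]), 'tcp_rot': array([-1.79932120e+02, -1.49371307e-02,  2.20471264e+01]), 'ft_force': array([-0.17126218, -0.72497906,  0.06122056]), 'torque': array([-0.00572445,  0.03743586,  0.01478276]), 'gripper_force': 0.0, 'gripper_width': 0.08538645582289424}
```

View pics/top0.png

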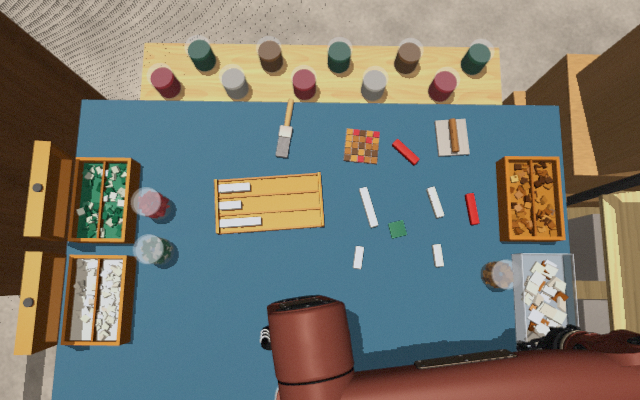

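View pics/side0.png

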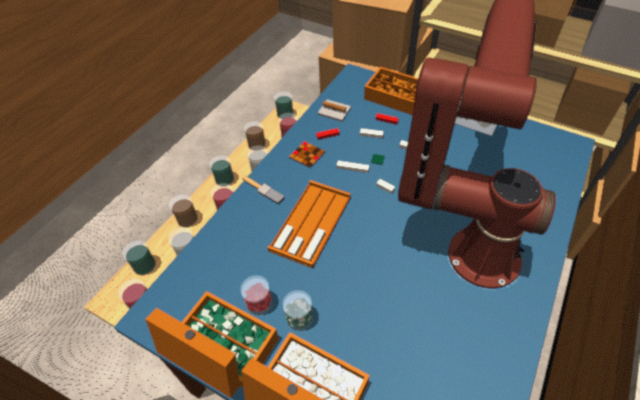

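Top view: the loose strips are long (369,207), medium (435,202), and shorts (358,258) and (438,256). The tray is at (270,203), with its samples at the left (+y) end: medium in the upper row, short in the middle, long in the lower. In the side view the arm partly hides one short at (404,144).

```bash
cat > vis.py <<'E'
import numpy as np, cv2
def K(c):
    f=200/np.tan(np.radians(c["vertical_fov"])/2); return np.array([[f,0,c["cx"]],[0,f,c["cy"]],[0,0,1]])
def ray(c,uv):
    R=cv2.Rodrigues(np.array(c["rvec"]))[0]; d=np.c_[np.atleast_2d(uv),np.ones(len(np.atleast_2d(uv)))]@np.linalg.inv(K(c)).T@R
    return -R.T@np.array(c["tvec"]),d
def plane(c,uv,z):
    o,d=ray(c,uv); return o+d*((z-o[2])/d[:,2])[:,None]
def tri(c1,u1,c2,u2):
    P=[K(c)@np.c_[cv2.Rodrigues(np.array(c["rvec"]))[0],c["tvec"]] for c in(c1,c2)]
    X=cv2.triangulatePoints(P[0],P[1],np.array(u1,float).reshape(2,1),np.array(u2,float).reshape(2,1))[:,0]; return X[:3]/X[3]
S=6
def blobs(img,lo,amin,amax):
    big=cv2.resize(img,None,fx=S,fy=S,interpolation=cv2.INTER_CUBIC)
    m=(big.min(2)>lo).astype(np.uint8)
    cs,_=cv2.findContours(m,cv2.RETR_EXTERNAL,cv2.CHAIN_APPROX_NONE)
    return [ (c[:,0,:]+.5)/S-.5 for c in cs if amin<cv2.contourArea(c)/S**2<amax]
def rect(c,cont,z):
    p=plane(c,cont,z)[:,:2]; (x,y),(w,h),a=cv2.minAreaRect((p*1000).astype(np.float32))
    if w<h: w,h,a=h,w,a+90
    return x,y,w,h,(a+90)%180-90
E
python3 - <<'E'
from plant import robot
import cv2,numpy as np
from vis import *
ct,cs=[robot.get_calibration(n) for n in("top","side")]
it,is_=cv2.imread("pics/top0.png"),cv2.imread("pics/side0.png")
print("tip",robot.tip_reach,"campos",ray(ct,[0,0])[0],ray(cs,[0,0])[0])
np.set_printoptions(precision=4,suppress=True)
print(it[200:204,436],it[207,369],it[187,235],is_[165,350])
B=[b for b in blobs(it,140,60,600) if 205<b[:,0].mean()<460 and 150<b[:,1].mean()<280]
for b in B:
    u=cv2.minAreaRect(b.astype(np.float32))[0]; print("top",np.round(u,1),np.round(rect(ct,b,.03 if u[0]<300 else .022),1))
for b in blobs(is_,140,40,600):
    u=cv2.minAreaRect(b.astype(np.float32))[0]
    if 260<u[0]<415 and 120<u[1]<260: print("side",np.round(u,1),np.round(rect(cs,b,.03 if u[0]<330 else .022),1))
hsv=cv2.cvtColor(it,cv2.COLOR_BGR2HSV); m=cv2.inRange(hsv,(8,90,60),(25,255,255)); m[:, :205]=0; m[:,335:]=0; m[:165]=0;m[245:]=0
m=cv2.morphologyEx(m,cv2.MORPH_CLOSE,np.ones((7,7)))
c=max(cv2.findContours(m,0,1)[0],key=cv2.contourArea)[:,0,:]
print("tray",rect(ct,c,.02))
v=[np.hstack([cv2.resize(it[165:275,205:335],None,fx=3,fy=3,interpolation=2),cv2.resize(is_[120:230,280:410],None,fx=3,fy=3,interpolation=2)])]
cv2.imwrite("pics/crop.png",v[0])
E
```

```text
tip 0.0726 campos [ 0.37351738 -0.00662519  1.40864696] [0.0469094  0.97465775 1.35536296]
[[214 217 216]
 [215 217 216]
 [214 217 215]
 [216 217 215]] [221 217 215] [220 217 215] [229 240 237]
top [358.1 257. ] [ 435.3 -124.4   71.1   27.5   -7.9]
top [437.9 254.9] [ 444.6 -373.8   70.4   27.1    6.7]
top [239.8 221.4] [541.6 246.2 129.9  27.2 -85.3]
top [229.6 204.5] [594.5 280.5  69.1  27.3 -85.3]
top [368.3 206.3] [ 595.4 -157.2  130.5   27.7   16.4]
top [435.5 201.5] [ 613.5 -371.   100.6   27.    17.2]
top [233.7 186.8] [651.5 269.7  99.8  27.3 -85.3]
side [295.3 244.6] [590.7 286.4  71.9  27.7 -84.7]
side [313.3 243.5] [537.5 251.8 132.3  27.8 -85.2]
side [283.  236.2] [647.6 275.9 102.3  27.7 -85.3]
side [270.2 192. ] [800.2 128.5 103.8  41.4  -6.7]
side [385.4 184.4] [ 431.1 -118.5   74.4   31.3   -7.5]
side [352.5 164.8] [ 590.9 -151.2  133.5   32.9   16.5]
side [371.2 131.4] [ 608.9 -364.2  102.4   34.4   17.1]
tray (604.0416259765625, 159.6743927001953, 340.84527587890625, 176.5211639404297, -85.23213481903076)
```

Run:
```python
from plant import robot
import cv2,numpy as np
from vis import *
ct,cs=[robot.get_calibration(n) for n in("top","side")]
np.set_printoptions(precision=4,suppress=True)
it,is_=cv2.imread("pics/top0.png"),cv2.imread("pics/side0.png")
pairs={"sS":((229.6,204.5),(295.3,244.6)),"sL":((239.8,221.4),(313.3,243.5)),"sM":((233.7,186.8),(283,236.2)),
"shortA":((358.1,257),(385.4,184.4)),"long":((368.3,206.3),(352.5,164.8)),"med":((435.5,201.5),(371.2,131.4))}
def green(i,x0,x1,y0,y1):
    m=cv2.inRange(cv2.cvtColor(i,cv2.COLOR_BGR2HSV),(40,90,20),(85,255,255)); k=np.zeros_like(m);k[y0:y1,x0:x1]=1
    M=cv2.moments(m*k,True); return (M["m10"]/M["m00"],M["m01"]/M["m00"]),M["m00"]
a,b=green(it,380,415,210,245),green(is_,365,392,148,170); print(a,b)
pairs["swatch"]=(a[0],b[0])
for k,(u,v) in pairs.items():
    X=tri(ct,u,cs,v); print(k,X*1000, "top@",plane(ct,[u],X[2])[0][:2]*1000,"side@0.022",plane(cs,[v],X[2])[0][:2]*1000)
```

```text
((396.97983870967744, 228.83064516129033), 248.0) ((377.45652173913044, 158.7608695652174), 92.0)
sS [595.2208 282.0201  20.7204] top@ [596.0589 282.3242] side@0.022 [594.3715 281.8547]
sL [542.0486 247.8613  19.7057] top@ [542.6797 248.0896] side@0.022 [541.4158 247.7208]
sM [652.82   271.7562  19.5771] top@ [653.5801 272.0293] side@0.022 [652.0426 271.625 ]
shortA [ 434.3178 -125.6769   12.678 ] top@ [ 435.4659 -125.3041] side@0.022 [ 433.2026 -126.0241]
long [ 595.4724 -158.5229   13.0737] top@ [ 596.7156 -158.1316] side@0.022 [ 594.242  -158.7936]
med [ 614.0778 -374.1997   11.8596] top@ [ 615.0404 -373.919 ] side@0.022 [ 613.1341 -374.4179]
swatch [ 526.2418 -251.9668   -3.8606] top@ [ 527.3564 -251.6234] side@0.022 [ 525.1551 -252.2628]
```

View pics/crop.png

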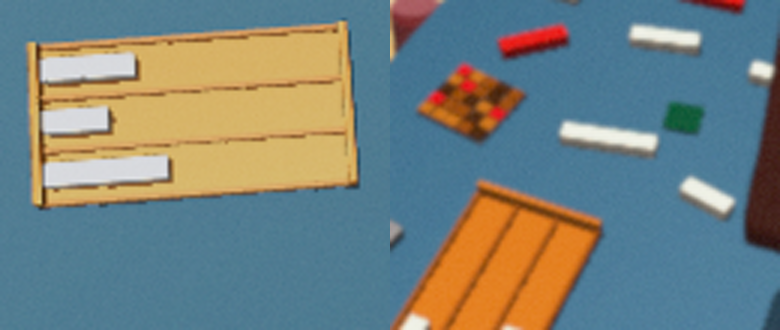

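The triangulated heights all sit about 9.7 mm low, and the tile shows the same bias, so it comes from the calibration. The relative heights match the text: strips about 22 mm, tray floor about 8 mm above the bench. The crop shows the tray rows, top to bottom, as M, S and L. All three samples give a tray centre of (604.6, 158.9) mm and a yaw of 4.7°.

```bash
cat > act.py <<'E'
import numpy as np
from plant import robot
C=np.array([.6046,.1589]); A=np.radians(4.7); R=np.array([[np.cos(A),-np.sin(A)],[np.sin(A),np.cos(A)]])
ZP=.081; FLOOR=.008
def hover(xy,yaw,z):
    q0=np.array(robot.observe()["q"]); best=None
    for y in(yaw,yaw+180,yaw-180):
        q=robot.ik([*xy,z],[180,0,y])
        if q is not None and (best is None or abs(q-q0).max()<best[0]): best=(abs(np.array(q)-q0).max(),q)
    robot.goto_joints(best[1])
def pick(x,y,yaw,own):
    t=lambda:round(robot.observe()["time"],2)
    xy=np.array([x,y])/1000
    robot.set_gripper(.062)
    hover(xy,yaw,.15); print("hover",t())
    hit=robot.line_to([*xy,ZP],vel=.1,guard=15)
    robot.set_gripper(0.0); o=robot.observe()
    print("grip",t(),hit,o["gripper_width"],o["gripper_force"],o["tool_pos"])
    z0=o["tool_pos"][2]
    robot.line_to([*xy,.17],vel=.15)
    p=C+R@np.array(own)/1000
    hover(p,94.7,.15); print("over tray",t(),robot.observe()["gripper_width"])
    robot.line_to([*p,z0+FLOOR+.006],vel=.12)
    hit=robot.line_to([*p,z0+FLOOR-.002],vel=.015,guard=4)
    o=robot.observe(); print("down",t(),hit,o["tool_pos"],"z above expected",o["tool_pos"][2]-z0-FLOOR)
    robot.set_gripper(.042)
    robot.line_to([*p,.16],vel=.15); print("end",t())
E
python3 - <<'E'
from act import *
pick(595.4,-157.2,16.4,(-56,-65))
import cv2; cv2.imwrite("pics/a.png",robot.grab_frame("side"))
E
```

```text
hover 2.5
grip 3.76 False 0.024447165923131203 60.434120893478394 [ 0.59590567 -0.15744421  0.08196982]
over tray 5.48 0.024176987863416394
down 6.54 True [0.55438995 0.08954347 0.08991085] z above expected -5.8969761452719316e-05
end 7.48
```

View pics/a.png

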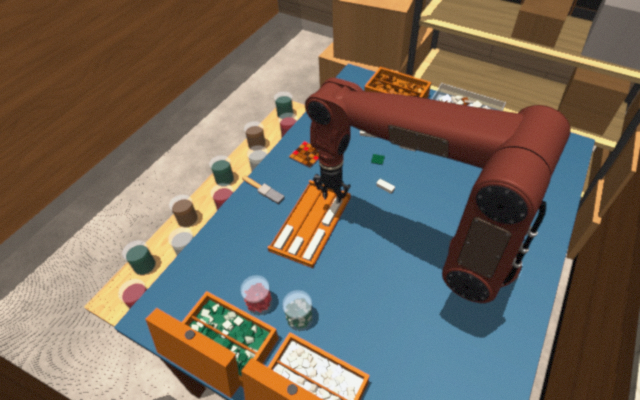

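The long strip lies in the lower row at about (328,213), in line with its sample, and contact came at the expected height. On to the other three.

Run:
```python
from act import *
import cv2
pick(613.5,-371,17.2,(56,-50))
pick(444.6,-373.8,6.7,(0,-85))
pick(435.3,-124.4,-7.9,(0,22))
hover(np.array([.45,-.35]),0,.25)
robot.pause(.5)
t,s=robot.grab_frame("top"),robot.grab_frame("side")
from vis import *
c=robot.get_calibration("top")
for b in blobs(t,140,60,600):
    u=b.mean(0)
    if 205<u[0]<460 and 150<u[1]<280:
        r=np.array(rect(c,b,.03)); print(np.round(r,1),"own",np.round(R.T@(r[:2]/1000-C)*1000,1))
cv2.imwrite("pics/end.png",np.hstack([cv2.resize(t[150:260,200:332],None,fx=3,fy=3),cv2.resize(s[170:280,250:382],None,fx=3,fy=3)]))
cv2.imwrite("pics/top1.png",t)
print(robot.observe()["time"])
```

```text
hover 9.57
grip 10.82 False 0.024534522711098555 60.67766189575195 [ 0.61392095 -0.37137562  0.08202817]
over tray 13.34 0.02428901415347218
down 14.4 True [0.66485208 0.11367582 0.0900786 ] z above expected 5.0430469824620794e-05
end 15.34
hover 17.61
grip 18.87 False 0.02457302944728193 59.84436213970184 [ 0.44496421 -0.37428083  0.08190144]
over tray 21.35 0.024273466021245894
down 22.41 True [0.61186716 0.07419392 0.08994126] z above expected 3.981860246706631e-05
end 23.35
hover 24.88
grip 26.13 False 0.024337696852899767 59.720712304115295 [ 0.43580399 -0.12474605  0.08185806]
over tray 28.18 0.024251141483688107
down 29.24 True [0.60310042 0.18089738 0.08991008] z above expected 5.202463027643295e-05
end 30.18
[541.6 246.2 130.   27.5 -85.3] own [-55.7  92.2]
[556.1  86.7 131.3  27.4 -85.2] own [-54.3 -67.9]
[594.6 280.5  69.2  27.5 -85.2] own [ -0. 122.]
[604.6 177.3  70.3  27.6 -85.8] own [ 1.5 18.4]
[613.4  70.8  71.3  27.5 -85.4] own [  1.5 -88.5]
[651.5 269.7  99.8  27.7 -85.2] own [ 55.9 106.6]
[666.1 111.  100.8  27.6 -85.4] own [ 57.4 -52.8]
32.8
```

View pics/end.png

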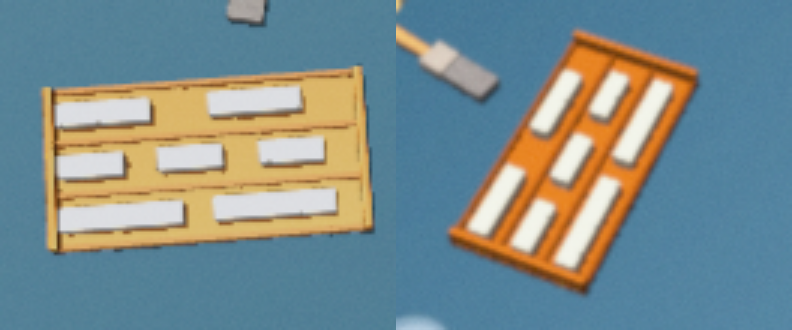

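View pics/top1.png

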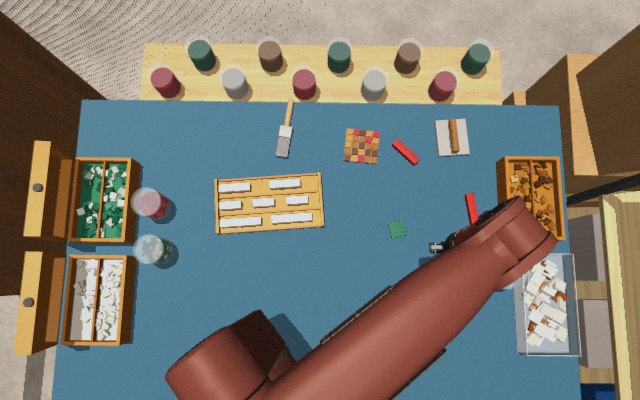

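Both views show all four strips flat in their matching rows, at top-view pixels (285,183), (263,202), (297,200) and (291,218). The tile at (397,229) and the red and green jars haven't moved. The amber jar is hidden under the arm here, but no move came near it.

```bash
python3 -c "
from plant import robot
print(robot.job_done())"
```

```text
the job is handed in; nothing more can be done
None
```

All four strips lie flat in the rows matching their lengths, none on top of another, and the job was handed in at about 33 s on the robot's clock; the judge's result was not shown.

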